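Spring the bathroom cabinet's hidden catch with a dowel

TASK

The little cabinet has no handle: take the wooden dowel from the stand, push it down through the small hole in the cabinet's top and gently press the spring catch inside, which is brittle, until the door pops ajar. Then swing the door wide open, well over 70 degrees, and stand the dowel back in its hole in the stand. Leave the other things where they are.

Things in the scene. Friction and masses are not known exactly. Their poses are not given: they have to be found in the camera images.
- cabinet: fixed pine cabinet, 150 deep (x) x 300 wide (y) x 150 tall, top board 15 mm thick; origin: centre of its underside; its front looks along its own -x, its left is +y. A flush door without a handle covers the right part of the front; the left part is an open compartment
- release_hole (a point): centre of the mouth of a 13 mm through hole (rim chamfered 1.5 mm) in the cabinet's top face, 150 mm above the table, 30 mm behind the front and 21 mm inside the door's free edge; axes as the cabinet's. Straight below, hidden, is the striker of the door's catch: an 18 mm disc whose top lies 25 to 45 mm below the top face (different every time, cannot be seen)
- catch: brittle plastic spring catch inside the cabinet, with its striker; origin on the hole's axis, 90 mm above the table at rest (it does not tell the striker's height). Pushed straight down it starts to move at 3 N and takes 0.7 N more per mm; the door is freed after 6 mm (7 N), a hard stop comes at 9 mm (9 N). It breaks above 15 N. It springs back
- door (a joint): angle of the door, rad: 0 shut and latched, grows as it swings out to the cabinet's front, stop at 1.9. Upright hinge at the door's right end. When freed, a sprung popper pushes it ajar, to about 0.4, no further; it stays where it is put (to turn it takes 0.03 N m plus 0.08 N m per rad/s)
- door_edge (a point): point on the door's inner face at the top of its free (left) edge, 166 mm from the hinge, 147 mm above the table. Panel 15 mm thick, from 11 to 147 mm above the table. On the inner face, 135 to 155 mm from the hinge, a steel keeper stands 15 mm out, from 29 to 41 mm below the door's top
- door_hinge (a point): point on the hinge axis in the plane of the door's inner face, at the top of the door, 147 mm above the table; turns with the door: +y runs from the hinge to the free edge, +x is the side of the inner face
- stand: fixed white ceramic stand, 60 (x) x 110 (y) x 60 mm tall, with two upright holes in its top 65 mm apart along its y; origin: centre of its underside
- stand_hole0 (a point): centre of the mouth (at the stand's top face, 60 mm above the table) of the stand's hole on its own -y side: 13.5 mm wide, rim chamfered 2 mm, 53 mm deep (floor 7 mm above the table). The rod stands in one of the two holes, the razor in the other
- stand_hole1 (a point): the same for the hole on the stand's +y side
- rod: plain round wooden dowel, 10 mm thick, 150 mm long, 20 g, foot slightly chamfered; at the start it stands loosely in one hole of the stand, leaning at most 0.07 rad; origin: centre of its lower end, z runs up along it
- tumbler: white ceramic tumbler, 72 mm across, 90 mm tall, open at the top, standing on the cabinet's top behind and to the right of the hole; origin: centre of its underside
- clip: small flat spring clip, 55 x 16 x 12 mm, lying on the cabinet's top behind and to the left of the hole; origin: centre of its underside
- jar: frosted container with twist cap, 60 mm across, 85 mm tall, standing inside the cabinet's open left compartment; origin: centre of its underside
- razor: aluminium shaving razor, 114 mm long: an 11 mm round handle with a 40 mm wide cross head on top, standing upright in one of the two holes of the stand; origin: centre of the handle's lower end
- hairbrush: hairbrush, 200 x 56 x 35 mm, lying bristles down on the table beyond the stand; origin: on its underside near the middle
- soap_dish: white ceramic soap dish, 85 x 120 x 22 mm, on the table between the robot and the cabinet; origin: centre of its underside
- soap: bar of soap, 50 x 80 x 22 mm, lying in the dish; origin: centre of its underside
Mind the look-alikes: they are no part of the job. What is shaped like the stand but pink or yellow is not meant.

How it is judged:
On the way, in this order (a step that is already met when the one before it is completed fails the run):
1. the dowel presses the catch and the door comes free (contact force between rod and catch above 1 N and value of joint door above 0.04 rad).
2. the door is swung wide open (value of joint door above 1.2 rad), for 0.1 s.
At the end, for the whole second after the job is handed in: The door stands open by more than 1.2 rad (69 degrees) and is still; the dowel stands at rest in a hole of the stand: its lower end within 8 mm of the hole's axis and less than 6 mm above the hole's floor, leaning less than 0.15 rad (value of joint door above 1.2 rad and velocity of joint door below 0.05 rad/s and ((horizontal distance between rod and stand_hole0 below 0.008 m and angle between rod's own z axis and vertical below 0.15 rad and height (world z) of rod below 0.013 m) or (horizontal distance between rod and stand_hole1 below 0.008 m and angle between rod's own z axis and vertical below 0.15 rad and height (world z) of rod below 0.013 m)) and linear speed of rod below 0.03 m/s); the robot touches nothing.
It fails at once if the catch is pressed with more than 15 N (contact force between rod and catch above 15 N).
It fails at once if another thing (tumbler, clip, jar, razor, hairbrush, soap dish, soap) is shifted by more than 30 mm (distance of any of tumbler, clip, jar, razor, hairbrush, soap_dish, soap from where it was at the start of the episode above 0.03 m).
It also fails if it takes over 72 s, if anything falls off the work surface, if the arm or the gripper's body presses on something with over 40 N, if the wrist force passes 120 N, or if a joint passes its speed limit or range.

ROBOT

A 6-joint arm with a two-finger parallel gripper is mounted at the origin on the work surface. World frame = base frame: x ahead of the robot, y to its left, z up, the work surface at z = 0. Lengths are in m, angles in rad, forces in N, time in s.
With the tool pointing down it reaches from about 0.35 to 0.725 m from the base axis. Payload 6 kg.
Tool frame: the origin (TCP) lies at the very end of the fingers, on their centre line; the grasp point (between the pads) lies 19 mm behind it (arm.hold_point_z is the distance from the TCP to the grasp point, in m); z points along the fingers, y is the line along which they close (so a half turn about z gives the same grasp; the last joint's range is limited). The gripper opens to 85 mm and grips with 20 to 120 N. Pads are 22 mm wide; open, the fingers measure 114 mm over their backs; the gripper's body (76 mm by 85 mm) begins 54 mm behind the grasp point. The pads swing forward as they close: fully open they stand 13 mm farther back than shut.
Start: joints at [0.334, 0.04, 0.085, 0, -1.615, -0.334], TCP at [0.6, 0, 0.231] pointing down, gripper open.
Joint ranges: [-2.56, 2.56], [-1.29, 2.01], [-1.08, 1.49], [-3.29, 1.98], [-2.81, -0.18], [-2.99, 2.99]. Speed limits (rad/s): [2.57, 2.57, 3.01, 3.14, 3.14, 3.14].

INTERFACE

Orientations are given as a unit quaternion [x, y, z, w].
In Python, from plant import readout, vision, arm gives the robot as it stands. The module is installed in compiled form; this text tells all that it offers.
- The arm moves only by the tool move_arm, never from a script. Its arguments are lists of equal length, an entry for each row: "dp": the shift along the tool's x, y, z in mm, a list of three; "spin": the turn about the tool's z in degrees. A call has 1 to 5 rows; each row is the pose to reach, as a shift and turn from the pose commanded when the call began, along the tool's axes at that moment; what a row does not reach only later rows make up. A row lasts 1/12 s, in which the tool goes at most 41.7 mm and 7.16 degrees, less where a joint would pass 70% of its speed; a pose out of reach is approached as far as the arm can. A call with a gripper value outside its range is refused whole. "gripper" is the opening, from 0 (shut) to 1 (fully open), set as the call begins (left out, the last holds). The fingers move at their own pace and stop on an object; the grip force is fixed at half the most. Time passes only in rows, so rows that repeat a pose let the fingers close. It gives the time, the measured TCP pose, the force, the opening and the grip force at its end, in the units of the state.
- readout.get_state(): the state, without advancing time (a new reading comes with each control period).
- vision.capture(name): name is "scene" or "side" or "wrist"; returns a dict with "frame" (420x560x3 uint8, red, green, blue), "fovy" (degrees; the focal length in pixels is half the picture's height over the tangent of half this angle, whatever the lens; pixels are square), "cx", "cy" (the principal point, pixels), "k1" (the pictures are not rectified: a ray, as slopes to the right and down, at radius r is drawn at 1 + k1 r^2 times it, then the intrinsics apply), "R" (3x3) and "t" (3): a world point X has camera coordinates R X + t. Camera axes: x right, y down, z forward; pixel columns grow to the right and rows downward; lengths in m; the calibration is good to about 2 mm. A picture is of the moment at which its call begins. There is no depth.
- arm.hand_in(): hands the job in; it is judged then, once.
The state is a dict: "time_s": time; "joints": joint angles; "qd": joint speeds; "joint_efforts": joint torques, N m; "ee_pos": TCP position; "eef_rot": TCP orientation; "contact_force": force on the tool from outside, world axes, zero at the start; "ft_torque": the same for the moment, N m; "finger_gap": finger opening in m; "grasp_force": force on a finger pad.
Only numpy, scipy, OpenCV 4.12 (cv2) and the standard library are available. Lean on these libraries where they do the work, as an engineer would, in place of code of your own. Each camera call takes 0.05 s, during which the arm holds its last target. There are 200 camera calls.

## Working session

There is one attempt and no reset: what is moved stays moved. The work goes in short steps, Python scripts to look and compute and a tool call to move; the robot and the scene stay as the last step left them, time stands still between calls to the robot, and variables do not carry over. Pictures are saved under pics/ and viewed, at most 10 in all, crops included, and the job is handed in when it is done.

Besides the shell and the picture viewer there is one more tool, called after "Emit:" by a JSON object that holds its "fn" and its "kwargs", one argument or row to a line. move_arm: Moves the arm, as the interface text tells. Its arguments: {"type":"object","properties":{"dp":{"type":"array","items":{"type":"array","items":{"type":"number"}}},"spin":{"type":"array","items":{"type":"number"}},"gripper":{"type":"number"}},"required":["dp","spin"]}

```bash
mkdir -p pics && cat > h.py <<'E'
from plant import readout, vision, arm
import numpy as np, cv2
def cap(n):
    c=vision.capture(n); return c
def K(c):
    f=c['frame'].shape[0]/2/np.tan(np.radians(c['fovy'])/2)
    return np.array([[f,0,c['cx']],[0,f,c['cy']],[0,0,1.]])
def ray(c,u,v):
    d=np.array([c['k1'],0,0,0,0.])
    p=cv2.undistortPoints(np.array([[[u,v]]],float),K(c),d)[0,0]
    R=np.array(c['R']);t=np.array(c['t'])
    return -R.T@t, R.T@np.array([p[0],p[1],1])
def onz(c,u,v,z):
    o,d=ray(c,u,v); return o+d*(z-o[2])/d[2]
def two(c1,p1,c2,p2):
    o1,d1=ray(c1,*p1);o2,d2=ray(c2,*p2)
    s=np.linalg.lstsq(np.c_[d1,-d2],o2-o1,rcond=None)[0]
    a,b=o1+d1*s[0],o2+d2*s[1]; return (a+b)/2,np.linalg.norm(a-b)
def proj(c,X):
    R=np.array(c['R']);t=np.array(c['t'])
    return cv2.projectPoints(np.array(X,float).reshape(-1,1,3),cv2.Rodrigues(R)[0],t,K(c),np.array([c['k1'],0,0,0,0.]))[0][:,0]
def save(c,n): cv2.imwrite('pics/'+n+'.png',c['frame'][:,:,::-1])
E
python3 - <<'E'
from h import *
import pickle
cs={n:cap(n) for n in('scene','side','wrist')}
pickle.dump(cs,open('c0.pkl','wb'))
for n in cs: save(cs[n],n+'0'); c=cs[n]; print(n,-np.array(c['R']).T@c['t'],c['fovy'],c['k1'])
print(readout.get_state())
E
```

```text
scene [1.2662347  0.35954104 0.72315492] 56.227772726722065 0.0014249243161748547
side [0.23440814 1.12413529 0.70150405] 49.395162980227134 0.010053673125447995
wrist [ 0.5992129  -0.06710552  0.37184924] 64.30867093704167 0.0034319816515443525
{'time_s': 0.15, 'joints': array([ 3.33692526e-01,  4.06820357e-02,  8.40520184e-02, -3.46546160e-04,
       -1.61549555e+00, -3.33675308e-01]), 'qd': array([-0.00026317, -0.00349722,  0.00357275,  0.00170232,  0.00126477,
        0.00064582]), 'joint_efforts': array([-1.71928452e-03, -3.68610263e+01,  3.47691929e+01,  6.93625420e+00,
       -4.38957781e-03, -4.53315295e-06]), 'ee_pos': array([5.99749997e-01, 6.20718760e-05, 2.30508130e-01]), 'eef_rot': array([ 7.07118095e-01, -7.07095133e-01, -4.45854037e-04,  5.22394949e-04]), 'contact_force': array([ 0.2093939 , -0.00981818,  0.26796908]), 'ft_torque': array([-0.02427811, -0.02142863,  0.00531901]), 'grasp_force': 0.0, 'finger_gap': 0.08581245670351825}
```

View pics/scene0.png

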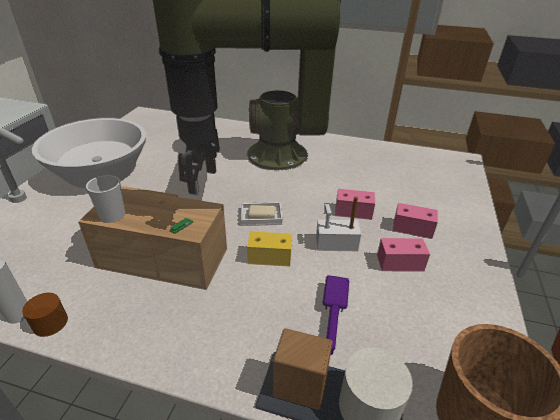

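View pics/side0.png

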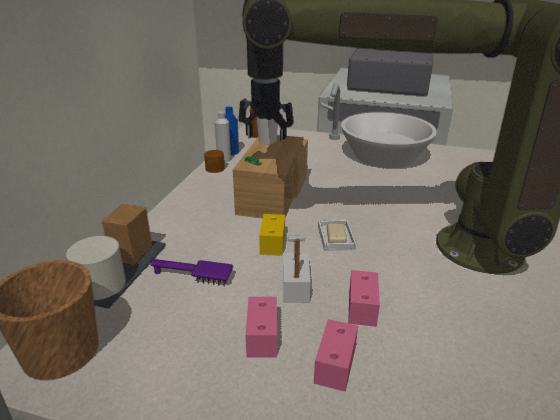

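Scene view: the white stand is at about (338,235), holding the brown dowel (353,212) and the razor (328,215). The four similar blocks, yellow (270,248) and pink (355,203), (415,220) and (403,254), are decoys. In the side view the white stand is at (296,280). Next I'll confirm in a crop.

```bash
python3 - <<'E'
from h import *
import pickle
cs=pickle.load(open('c0.pkl','rb'))
a=cs['scene']['frame'][185:260,300:400];b=cs['side']['frame'][225:310,250:350]
a=cv2.resize(a,(400,300),interpolation=cv2.INTER_CUBIC);b=cv2.resize(b,(400,340),interpolation=cv2.INTER_CUBIC)
w=cs['wrist']['frame']
o=np.zeros((600,800,3),np.uint8);o[:300,:400]=a;o[:260,400:]=b[:260];o[300:,:400]=cv2.resize(w,(400,300));
# scene cabinet
o[300:,400:]=cv2.resize(cs['scene']['frame'][170:290,70:230],(400,300),interpolation=cv2.INTER_CUBIC)
cv2.imwrite('pics/crop.png',o[:,:,::-1])
E
```

```text
(no output)
```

View pics/crop.png

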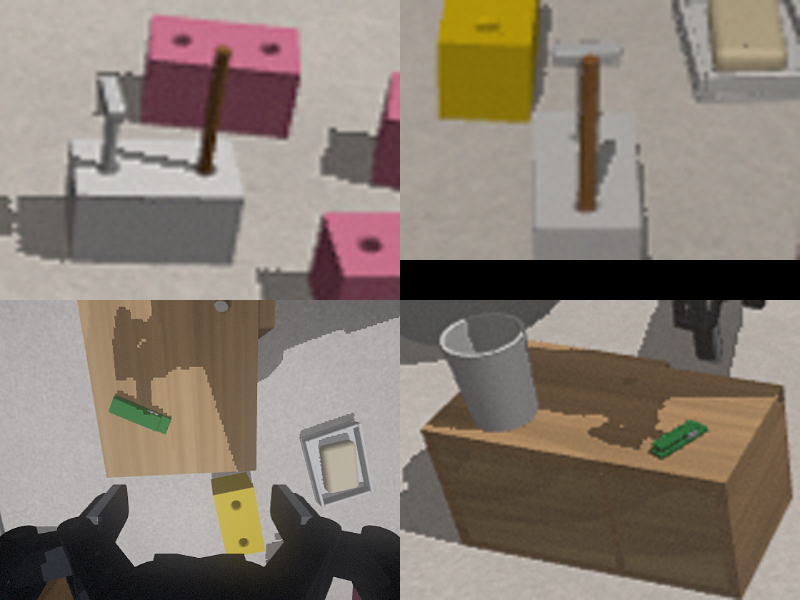

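Crop: the white stand carries the razor on the left, with its T-head, and the plain brown dowel on the right. The dowel top is at scene (355.7,197) and side (297.5,239.5). The wrist view shows the cabinet top, with the clip at raw (196,160) and the hole not obvious. Next I'll triangulate.

```bash
python3 - <<'E'
from h import *
import pickle
np.set_printoptions(precision=4,suppress=True)
cs=pickle.load(open('c0.pkl','rb'))
s,d,w=cs['scene'],cs['side'],cs['wrist']
print('rodtop',two(s,(355.7,197),d,(297.5,239.5)))
print('rodmouth',onz(s,351.5,227,.06),onz(d,296.5,277,.06))
print('razor mouth',onz(s,327,226,.06))
for n,p in dict(BL=(200,243),FL=(224,204),BR=(79,222)).items(): print(n,onz(s,*p,.15))
for n,p in dict(BL=(107,176),FL=(256,171)).items(): print('w',n,onz(w,p[0]*1.4,(p[1])*1.4,.15))
f=w['frame'][:240,100:390]
f=cv2.convertScaleAbs(f,alpha=1.6)
cv2.imwrite('pics/w1.png',cv2.resize(f,(725,600),interpolation=cv2.INTER_CUBIC)[:,:,::-1])
print('stand corners',[onz(s,300+a/4,185+b/4,.06) for a,b in((72,143),(74,195),(243,196),(237,141))])
E
```

```text
rodtop (array([0.4223, 0.3302, 0.1559]), np.float64(0.0017355199614145361))
rodmouth [0.4235 0.3317 0.06  ] [0.4206 0.338  0.06  ]
razor mouth [0.439 0.268 0.06 ]
BL [0.6926 0.026  0.15  ]
FL [0.5423 0.02   0.15  ]
BR [ 0.7087 -0.2705  0.15  ]
w BL [0.6908 0.0241 0.15  ]
w FL [0.5426 0.0187 0.15  ]
stand corners [array([0.4239, 0.2403, 0.06  ]), array([0.4775, 0.2526, 0.06  ]), array([0.4453, 0.359 , 0.06  ]), array([0.3877, 0.3482, 0.06  ])]
```

View pics/w1.png

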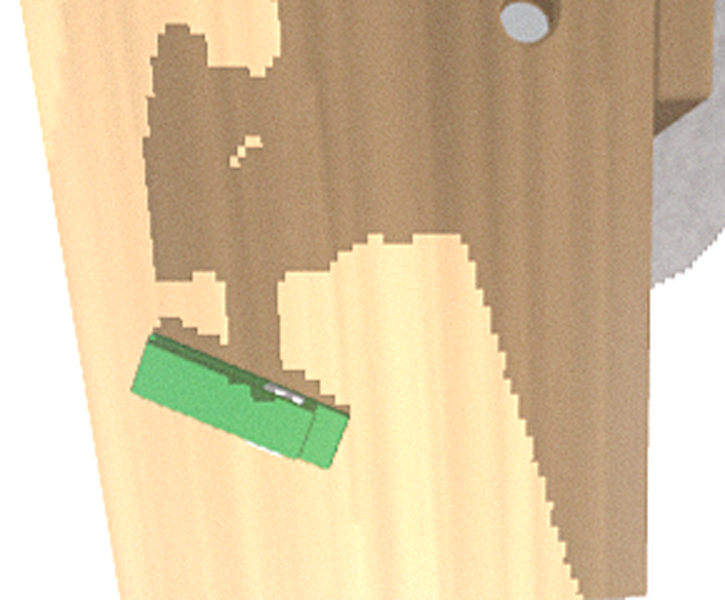

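Wrist crop: a round hole is at about raw (311,6), with a greyish bottom visible through it. The clip is green, and the door's front edge starts at raw (362,52). The dowel measurement agrees (top z 0.156 against 0.157 expected), so I'll go above it.

Emit:
{"fn": "move_arm", "kwargs": {
  "dp": [
    [-35,19,0],
    [-70,38,0],
    [-105,57,0],
    [-140,76,0],
    [-175,95,0]
  ],
  "spin": [0,0,0,0,0],
  "gripper": 0.5
}}

```text
time_s: 0.57
ee_pos: [0.5037, 0.1762, 0.2311]
eef_rot: [-0.707, 0.707, 0.0, -0.0]
contact_force: [1.0, 0.2, 0.8]
finger_gap: 0.0427
grasp_force: 0.0
```

Emit:
{"fn": "move_arm", "kwargs": {
  "dp": [
    [-35,19,0],
    [-70,38,0],
    [-105,57,0],
    [-140,76,0],
    [-155,83,0]
  ],
  "spin": [0,0,0,0,0]
}}

```text
time_s: 0.98
ee_pos: [0.4195, 0.3332, 0.2307]
eef_rot: [0.708, -0.706, -0.0, 0.0]
contact_force: [-0.6, -0.9, -0.5]
finger_gap: 0.0424
grasp_force: 0.0
```

Emit:
{"fn": "move_arm", "kwargs": {
  "dp": [
    [0,0,0],
    [0,0,0],
    [0,0,0],
    [0,0,0]
  ],
  "spin": [0,0,0,0]
}}

```text
time_s: 1.32
ee_pos: [0.4225, 0.3292, 0.2313]
eef_rot: [-0.707, 0.708, -0.0, -0.0]
contact_force: [0.4, 0.3, -0.1]
finger_gap: 0.0426
grasp_force: 0.0
```

```bash
python3 - <<'E'
from h import *
import pickle
np.set_printoptions(precision=4,suppress=True)
cs=pickle.load(open('c0.pkl','rb'))
print('hole w0',onz(cs['wrist'],311.5,6,.15),'dooredge',onz(cs['wrist'],362,52,.147))
cs={n:cap(n) for n in('scene','side','wrist')}
pickle.dump(cs,open('c1.pkl','wb'))
o=np.zeros((560,800,3),np.uint8)
o[:300,:400]=cv2.resize(cs['scene']['frame'][70:250,260:500],(400,300))
o[:300,400:]=cv2.resize(cs['scene']['frame'][170:290,70:230],(400,300),interpolation=cv2.INTER_CUBIC)
o[300:,:347]=cv2.resize(cs['wrist']['frame'],(347,260))
o[300:,400:747]=cv2.resize(cs['side']['frame'][120:330,200:480],(347,260))
cv2.imwrite('pics/c1.png',o[:,:,::-1])
print(readout.get_state()['ee_pos'],readout.get_state()['finger_gap'])
E
```

```text
hole w0 [ 0.5798 -0.1283  0.15  ] dooredge [ 0.5476 -0.1039  0.147 ]
[0.4225 0.3292 0.2314] 0.04291507515261561
```

View pics/c1.png

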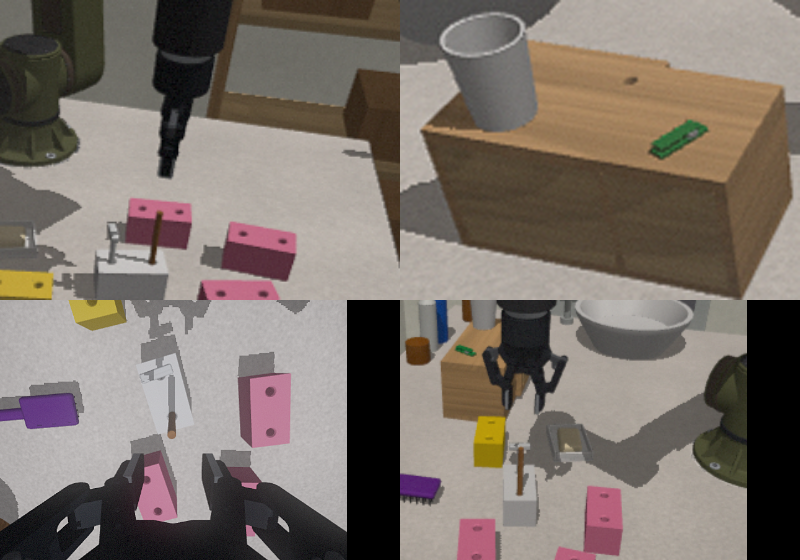

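The wrist view shows the dowel top at raw (277.6,212), centred between the fingers. The scene view shows the hole at raw (162.4,202).

```bash
python3 - <<'E'
from h import *
import pickle
np.set_printoptions(precision=4,suppress=True)
cs=pickle.load(open('c1.pkl','rb'))
w=cs['wrist'];s=cs['scene']
print('hole scene',onz(s,162.4,202,.15))
g=cv2.cvtColor(w['frame'],cv2.COLOR_RGB2HSV)
m=((g[...,0]>4)&(g[...,0]<16)&(g[...,1]>90)).astype(np.uint8); m[:130]=0;m[250:]=0;m[:,:220]=0;m[:,330:]=0
n,l,st,ce=cv2.connectedComponentsWithStats(m)
print(st,ce)
print('rodtop',two(w,(277.6,210),s,(260+160*.6,70+212*.6)),onz(w,277.6,211,.157))
print('mouth w',onz(w,172/347*560,(378-300)*420/260,.06))
for p in((148,300+60),(163,433),(192,424),(172,352)): print('corner',onz(w,p[0]/347*560,(p[1]-300)*420/260,.06))
# tumbler rim centre, z=.24
print('tumbler',onz(s,70+(485-400)/2.5,170+35/2.5,.24))
# door right edge of step at front top (668,63)
print('door',onz(s,70+268/2.5,170+63/2.5,.147))
E
```

```text
hole scene [ 0.5805 -0.1285  0.15  ]
[[     0      0    560    420 235076]
 [   271    212     13     12    124]] [[279.5014 209.4959]
 [276.8468 217.2419]]
rodtop (array([0.4221, 0.3279, 0.155 ]), np.float64(0.00568805451318112)) [0.4227 0.3251 0.157 ]
mouth w [0.4231 0.2728 0.06  ]
corner [0.4576 0.2476 0.06  ]
corner [0.4374 0.3574 0.06  ]
corner [0.392  0.3427 0.06  ]
corner [0.4231 0.2368 0.06  ]
tumbler [ 0.6659 -0.2089  0.24  ]
door [ 0.5389 -0.1102  0.147 ]
```

Emit:
{"fn": "move_arm", "kwargs": {
  "dp": [
    [0,0,30],
    [0,0,60],
    [0,0,90],
    [0,0,112],
    [0,0,112]
  ],
  "spin": [0,0,0,0,0]
}}

```text
time_s: 1.88
ee_pos: [0.4202, 0.3276, 0.1137]
eef_rot: [-0.707, 0.708, 0.0, -0.004]
contact_force: [-0.5, -0.6, -1.0]
finger_gap: 0.0425
grasp_force: 0.0
```

Emit:
{"fn": "move_arm", "kwargs": {
  "dp": [
    [0,0,0],
    [0,0,0],
    [0,0,0],
    [0,0,0],
    [0,0,0]
  ],
  "spin": [0,0,0,0,0],
  "gripper": 0.0
}}

```text
time_s: 2.3
ee_pos: [0.423, 0.3308, 0.1219]
eef_rot: [0.707, -0.707, 0.0, -0.002]
contact_force: [1.1, -0.2, 6.2]
finger_gap: 0.008
grasp_force: 58.5
```

Emit:
{"fn": "move_arm", "kwargs": {
  "dp": [
    [0,0,0],
    [0,0,0],
    [0,0,0]
  ],
  "spin": [0,0,0]
}}

```text
time_s: 2.55
ee_pos: [0.423, 0.3308, 0.1218]
eef_rot: [0.707, -0.707, 0.0, -0.002]
contact_force: [0.5, 0.7, 6.6]
finger_gap: 0.0081
grasp_force: 58.6
```

Emit:
{"fn": "move_arm", "kwargs": {
  "dp": [
    [0,0,-35],
    [0,0,-75],
    [0,0,-115],
    [0,0,-155],
    [0,0,-180]
  ],
  "spin": [0,0,0,0,0]
}}

```text
time_s: 2.97
ee_pos: [0.4225, 0.33, 0.3046]
eef_rot: [-0.707, 0.707, 0.0, 0.003]
contact_force: [0.5, 0.4, 0.6]
finger_gap: 0.0082
grasp_force: 59.0
```

Emit:
{"fn": "move_arm", "kwargs": {
  "dp": [
    [37,-13,0],
    [74,-26,0],
    [111,-39,0],
    [148,-52,0],
    [185,-65,0]
  ],
  "spin": [0,0,0,0,0]
}}

```text
time_s: 3.38
ee_pos: [0.487, 0.1435, 0.2998]
eef_rot: [0.707, -0.707, -0.0, -0.0]
contact_force: [0.9, 0.7, 0.1]
finger_gap: 0.0084
grasp_force: 59.0
```

Emit:
{"fn": "move_arm", "kwargs": {
  "dp": [
    [37,-13,0],
    [74,-26,0],
    [111,-39,0],
    [148,-52,0],
    [185,-65,0]
  ],
  "spin": [0,0,0,0,0]
}}

```text
time_s: 3.8
ee_pos: [0.5522, -0.0418, 0.2998]
eef_rot: [0.707, -0.707, 0.0, -0.0]
contact_force: [1.5, -0.2, 0.2]
finger_gap: 0.0086
grasp_force: 59.0
```

Emit:
{"fn": "move_arm", "kwargs": {
  "dp": [
    [37,-13,0],
    [60,-20,0],
    [60,-20,0]
  ],
  "spin": [0,0,0]
}}

```text
time_s: 4.05
ee_pos: [0.5724, -0.1039, 0.2984]
eef_rot: [-0.705, 0.709, 0.0, -0.001]
contact_force: [-0.2, 0.7, 0.2]
finger_gap: 0.0085
grasp_force: 59.0
```

Emit:
{"fn": "move_arm", "kwargs": {
  "dp": [
    [0,0,0],
    [0,0,0],
    [0,0,0]
  ],
  "spin": [0,0,0]
}}

```text
time_s: 4.3
ee_pos: [0.5719, -0.0991, 0.2996]
eef_rot: [0.708, -0.707, 0.0, -0.0]
contact_force: [0.6, 0.2, -0.2]
finger_gap: 0.0085
grasp_force: 59.0
```

```bash
python3 - <<'E'
from h import *
import pickle
cs={n:cap(n) for n in('scene','side','wrist')}
pickle.dump(cs,open('c2.pkl','wb'))
o=np.zeros((600,800,3),np.uint8)
tcp=readout.get_state()['ee_pos'];print(tcp)
pos={'scene':(0,0),'side':(0,400),'wrist':(300,0)}
for n in('scene','side'):
    p=proj(cs[n],[tcp-[0,0,.06]])[0].astype(int);x=max(p[0]-64,0);y=max(p[1]-48,0);print(n,x,y,proj(cs[n],[tcp-[0,0,.115],tcp,[.5802,-.1285,.15]]))
    cr=cs[n]['frame'][y:y+96,x:x+128]; r,c=pos[n]
    o[r:r+300,c:c+400]=cv2.resize(cr,(400,300),interpolation=cv2.INTER_CUBIC)
o[300:,:400]=cv2.resize(cs['wrist']['frame'],(400,300))
print(proj(cs['wrist'],[tcp-[0,0,.115],tcp,[.5802,-.1285,.15]]))
cv2.imwrite('pics/c2.png',o[:,:,::-1])
E
```

```text
[ 0.57190441 -0.09898999  0.29967696]
scene 105 123 [[172.80841028 190.57396853]
 [165.51430772 148.22351351]
 [162.44718961 201.93538041]]
side 221 80 [[284.83249826 145.91198372]
 [285.29667011 108.23533663]
 [284.70142093 152.65885488]]
[[278.17031744 201.3998361 ]
 [277.32602954 264.48330459]
 [268.85336473 158.45168258]]
```

View pics/c2.png

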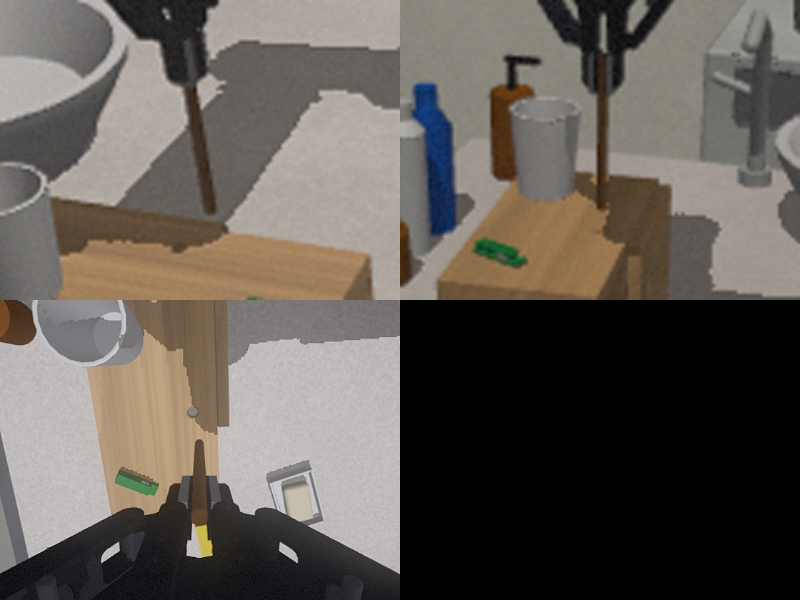

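Views: the dowel foot is at scene (171.9,191.2), side (285.6,146.6) and wrist (278.6,196). The hole mouth is at wrist (268.8,155.4).

```bash
python3 - <<'E'
from h import *
import pickle
np.set_printoptions(precision=4,suppress=True)
cs=pickle.load(open('c2.pkl','rb'))
w=cs['wrist'];s=cs['scene'];d=cs['side']
S=(171.9,190.5);D=(285.6,146.2);W=(278.6,197)
tcp=readout.get_state()['ee_pos']
for a in((s,S,d,D),(s,S,w,W),(d,D,w,W)): print(two(*a)[0]-tcp,two(*a)[1])
print('hole w',onz(w,268.8,155.8,.15), 'foot w at z',onz(w,*W,tcp[2]-.115)-tcp)
# refine hole in wrist: dark/grey blob
f=w['frame'][145:168,255:285].astype(int)
print('grey frac',[''.join('#' if (p[0]-p[2])<25 else '.' for p in r) for r in f])
g=w['frame'].astype(int)
print('door edge/left', onz(w,229/400*560,(425-300)*1.4,.147),onz(w,217/400*560,(430-300)*1.4,.15))
E
```

```text
[-0.0016 -0.0035 -0.1168] 0.0005641977382952121
[-0.0005 -0.0032 -0.1159] 0.0005597241032859194
[-0.0009 -0.0032 -0.117 ] 0.001160933635330144
hole w [ 0.5802 -0.1308  0.15  ] foot w at z [-0.0003 -0.0036 -0.115 ]
grey frac ['..............................', '..............................', '..............................', '..............................', '..............................', '...........#######............', '..........##########..........', '.........###########..........', '........#############.........', '........##############........', '........##############........', '........##############........', '........##############........', '.........############.........', '.........############.........', '..........##########..........', '...........########...........', '..............................', '..............................', '..............................', '..............................', '..............................', '..............................']
door edge/left [ 0.5343 -0.1135  0.147 ] [ 0.5493 -0.1078  0.15  ]
```

Emit:
{"fn": "move_arm", "kwargs": {
  "dp": [
    [14,-5,0],
    [27,-9,0],
    [27,-9,12],
    [27,-9,25],
    [27,-9,25]
  ],
  "spin": [0,0,0,0,0]
}}

```text
time_s: 4.87
ee_pos: [0.5804, -0.1268, 0.2713]
eef_rot: [0.707, -0.707, -0.002, 0.001]
contact_force: [-0.3, 0.1, -1.0]
finger_gap: 0.0081
grasp_force: 59.0
```

Emit:
{"fn": "move_arm", "kwargs": {
  "dp": [
    [0,0,0],
    [0,0,0],
    [0,0,0],
    [0,0,0]
  ],
  "spin": [0,0,0,0]
}}

```text
time_s: 5.2
ee_pos: [0.5812, -0.127, 0.2753]
eef_rot: [0.707, -0.707, 0.001, -0.0]
contact_force: [-0.1, -0.1, -0.7]
finger_gap: 0.0088
grasp_force: 59.0
```

```bash
python3 - <<'E'
from h import *
import pickle
cs={n:cap(n) for n in('scene','side','wrist')}
pickle.dump(cs,open('c3.pkl','wb'))
o=np.zeros((600,800,3),np.uint8)
tcp=readout.get_state()['ee_pos'];print(tcp,readout.get_state()['contact_force'])
for n,(r,c) in {'scene':(0,0),'side':(0,400),'wrist':(300,0)}.items():
    p=proj(cs[n],[[.580,-.130,.15]])[0].astype(int);x=p[0]-32;y=p[1]-24;print(n,x,y)
    cr=cs[n]['frame'][y:y+48,x:x+64]
    o[r:r+300,c:c+400]=cv2.resize(cr,(400,300),interpolation=cv2.INTER_NEAREST)
cv2.imwrite('pics/c3.png',o[:,:,::-1])
E
```

```text
[ 0.58106831 -0.12691648  0.27468152] [ 0.08272079 -0.49214584 -0.56264806]
scene 129 177
side 252 128
wrist 247 170
```

View pics/c3.png

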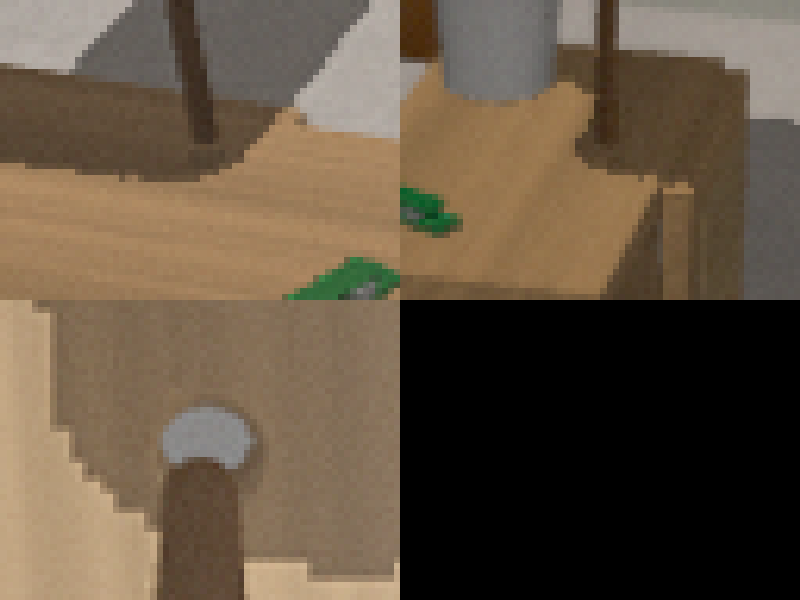

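Close view: the foot sits almost over the hole. In the wrist crop the hole spans x 162–258 with its top at y 403, and the foot tip is at (201,458). I'll work out the remaining offset.

```bash
python3 - <<'E'
from h import *
import pickle
np.set_printoptions(precision=4,suppress=True)
w=pickle.load(open('c3.pkl','rb'))['wrist']
P=lambda x,y:(247+x/6.25,170+(y-300)/6.25)
print('rim L,R,far',onz(w,*P(162,440),.15),onz(w,*P(258,440),.15),onz(w,*P(208,403),.15))
z=.2747-.1165
print('foot L,R,tip',z,onz(w,*P(163,475),z),onz(w,*P(241,475),z),onz(w,*P(201,458),z))
print(readout.get_state()['ee_pos'], -np.array(w['R']).T@w['t'])
E
```

```text
rim L,R,far [ 0.5855 -0.1321  0.15  ] [ 0.5729 -0.1321  0.15  ] [ 0.5795 -0.137   0.15  ]
foot L,R,tip 0.1582 [ 0.5852 -0.1294  0.1582] [ 0.5753 -0.1294  0.1582] [ 0.5804 -0.1316  0.1582]
[ 0.5811 -0.1269  0.2747] [ 0.5803 -0.1941  0.4163]
```

Emit:
{"fn": "move_arm", "kwargs": {
  "dp": [
    [1.5,1,0],
    [1.5,1,4],
    [1.5,1,8],
    [1.5,1,11],
    [1.5,1,14]
  ],
  "spin": [0,0,0,0,0]
}}

```text
time_s: 5.77
ee_pos: [0.5798, -0.1285, 0.2595]
eef_rot: [0.707, -0.707, -0.0, 0.0]
contact_force: [-0.7, -1.1, 0.0]
finger_gap: 0.0084
grasp_force: 59.0
```

Emit:
{"fn": "move_arm", "kwargs": {
  "dp": [
    [0,0,0],
    [0,0,0],
    [0,0,0]
  ],
  "spin": [0,0,0]
}}

```text
time_s: 6.02
ee_pos: [0.58, -0.1285, 0.2604]
eef_rot: [-0.707, 0.707, -0.0, -0.0]
contact_force: [-1.1, -0.2, -1.0]
finger_gap: 0.0081
grasp_force: 59.0
```

Emit:
{"fn": "move_arm", "kwargs": {
  "dp": [
    [0,0,4],
    [0,0,8],
    [0,0,11],
    [0,0,14],
    [0,0,14]
  ],
  "spin": [0,0,0,0,0]
}}

```text
time_s: 6.43
ee_pos: [0.5797, -0.1284, 0.2452]
eef_rot: [0.707, -0.707, -0.001, 0.0]
contact_force: [-0.7, 0.0, -0.4]
finger_gap: 0.0083
grasp_force: 59.0
```

Emit:
{"fn": "move_arm", "kwargs": {
  "dp": [
    [0,0,1],
    [0,0,2],
    [0,0,3],
    [0,0,4],
    [0,0,4]
  ],
  "spin": [0,0,0,0,0]
}}

```text
time_s: 6.85
ee_pos: [0.5799, -0.1285, 0.2421]
eef_rot: [0.707, -0.707, -0.0, 0.0]
contact_force: [0.0, 0.0, -0.7]
finger_gap: 0.0081
grasp_force: 59.0
```

Emit:
{"fn": "move_arm", "kwargs": {
  "dp": [
    [0,0,1],
    [0,0,2],
    [0,0,2],
    [0,0,2]
  ],
  "spin": [0,0,0,0]
}}

```text
time_s: 7.18
ee_pos: [0.58, -0.1285, 0.2402]
eef_rot: [0.707, -0.707, -0.0, 0.0]
contact_force: [0.5, 0.2, -0.9]
finger_gap: 0.0086
grasp_force: 59.0
```

Emit:
{"fn": "move_arm", "kwargs": {
  "dp": [
    [0,0,1],
    [0,0,2],
    [0,0,3],
    [0,0,3]
  ],
  "spin": [0,0,0,0]
}}

```text
time_s: 7.52
ee_pos: [0.5801, -0.1286, 0.2379]
eef_rot: [-0.707, 0.707, -0.0, 0.0]
contact_force: [-0.9, -0.1, 3.1]
finger_gap: 0.008
grasp_force: 59.4
```

Emit:
{"fn": "move_arm", "kwargs": {
  "dp": [
    [0,0,1],
    [0,0,2],
    [0,0,3],
    [0,0,3]
  ],
  "spin": [0,0,0,0]
}}

```text
time_s: 7.85
ee_pos: [0.5801, -0.1286, 0.2347]
eef_rot: [-0.707, 0.707, -0.0, 0.0]
contact_force: [-0.7, 0.5, 5.1]
finger_gap: 0.0081
grasp_force: 59.5
```

Emit:
{"fn": "move_arm", "kwargs": {
  "dp": [
    [0,0,1],
    [0,0,2],
    [0,0,2],
    [0,0,2]
  ],
  "spin": [0,0,0,0]
}}

```text
time_s: 8.18
ee_pos: [0.5802, -0.1287, 0.2331]
eef_rot: [0.707, -0.707, 0.001, -0.0]
contact_force: [-0.3, -0.7, 6.2]
finger_gap: 0.0082
grasp_force: 59.7
```

Emit:
{"fn": "move_arm", "kwargs": {
  "dp": [
    [0,0,1],
    [0,0,1.5],
    [0,0,1.5]
  ],
  "spin": [0,0,0]
}}

```text
time_s: 8.43
ee_pos: [0.5802, -0.1287, 0.2318]
eef_rot: [0.707, -0.707, 0.001, -0.0]
contact_force: [-0.5, 0.0, 6.8]
finger_gap: 0.0079
grasp_force: 59.7
```

```bash
python3 - <<'E'
from h import *
import pickle
a=pickle.load(open('c3.pkl','rb'));cs={n:cap(n) for n in('scene','side','wrist')};pickle.dump(cs,open('c4.pkl','wb'))
print(readout.get_state()['contact_force'])
o=np.zeros((600,800,3),np.uint8)
o[:300,:400]=cv2.resize(cs['scene']['frame'],(400,300));o[:300,400:]=cv2.resize(cs['side']['frame'][90:270,180:420],(400,300));o[300:,:400]=cv2.resize(cs['wrist']['frame'],(400,300))
o[300:,400:]=cv2.resize(cs['scene']['frame'][150:270,80:240],(400,300))
cv2.imwrite('pics/c4.png',o[:,:,::-1])
E
```

```text
[-1.31695581 -0.27443085  6.90393411]
```

View pics/c4.png

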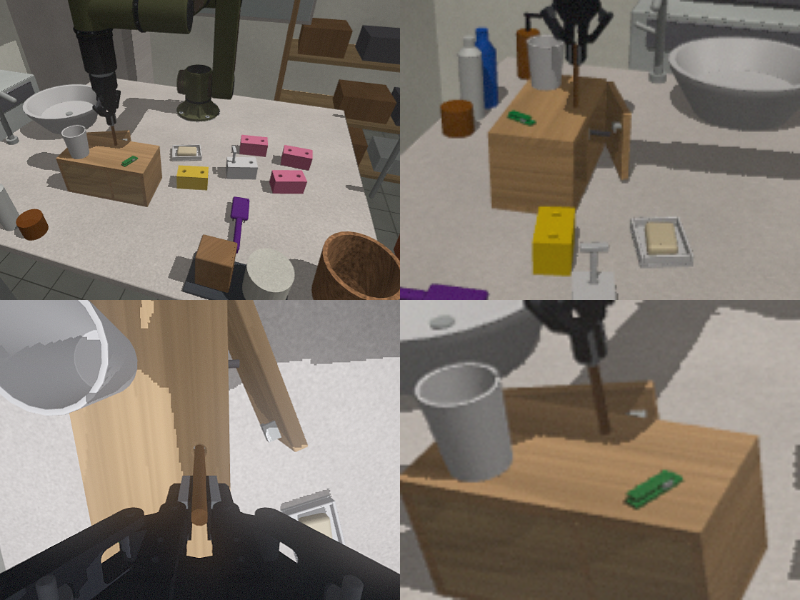

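The door is ajar: in the wrist view its free end is at about (300,447) in the crop, the keeper at (270,432), and the popper pin at (235,362). I'll withdraw and compute the geometry.

Emit:
{"fn": "move_arm", "kwargs": {
  "dp": [
    [0,0,-12],
    [0,0,-25],
    [0,0,-45],
    [0,0,-60],
    [0,0,-60]
  ],
  "spin": [0,0,0,0,0]
}}

```text
time_s: 9.0
ee_pos: [0.5806, -0.1288, 0.2942]
eef_rot: [-0.707, 0.707, -0.002, 0.001]
contact_force: [-0.9, -0.4, 0.3]
finger_gap: 0.008
grasp_force: 59.0
```

```bash
python3 - <<'E'
from h import *
import pickle
np.set_printoptions(precision=4,suppress=True)
w=pickle.load(open('c4.pkl','rb'))['wrist']
P=lambda x,y:(x*1.4,(y-300)*1.4)
e=onz(w,*P(307,445),.147);e2=onz(w,*P(294,449),.147)
print('edge',e,e2,'pin',onz(w,*P(236,362),.11),onz(w,*P(236,362),.13),'keeper',onz(w,*P(268,434),.112))
print('inner far',onz(w,*P(229,307),.147),'outer',onz(w,*P(247,307),.147),'front edge',onz(w,*P(230,480),.15),onz(w,*P(230,370),.15))
# cabinet frame from hole
yaw=.04
for yaw in(.035,.05):
    fx=np.array([np.cos(yaw),np.sin(yaw)]);fy=np.array([-fx[1],fx[0]])
    h=np.array([.5795,-.130]); 
    edge0=h+fy*.021-fx*.015   # door inner face if inner face 15 behind front
    edge1=h+fy*.021-fx*.030
    for E in(edge0,edge1):
        H=E-fy*.166; print('hinge',yaw,H,'open .4 edge',H+.166*(np.cos(.4)*fy-np.sin(.4)*fx))
print(readout.get_state()['ee_pos'])
E
```

```text
edge [ 0.4741 -0.1358  0.147 ] [ 0.4863 -0.1317  0.147 ] pin [ 0.5416 -0.2153  0.11  ] [ 0.5444 -0.2138  0.13  ] keeper [ 0.5029 -0.1391  0.112 ]
inner far [ 0.5547 -0.2564  0.147 ] outer [ 0.5395 -0.2564  0.147 ] front edge [ 0.5486 -0.0999  0.15  ] [ 0.5524 -0.2056  0.15  ]
hinge 0.035 [ 0.5696 -0.2754] open .4 edge [ 0.4996 -0.1249]
hinge 0.035 [ 0.5546 -0.276 ] open .4 edge [ 0.4846 -0.1254]
hinge 0.05 [ 0.5718 -0.2756] open .4 edge [ 0.4996 -0.1261]
hinge 0.05 [ 0.5568 -0.2763] open .4 edge [ 0.4846 -0.1268]
[ 0.5806 -0.1288  0.2942]
```

```bash
python3 - <<'E'
from h import *
import pickle
np.set_printoptions(precision=1,suppress=True)
c=pickle.load(open('c0.pkl','rb'))
for z in(.08,.12,.16): print('bowl',z,onz(c['scene'],91,147,z)*1e3,onz(c['scene'],147,150,z)*1e3,onz(c['side'],388,140,z)*1e3,onz(c['side'],341,128,z)*1e3)
yaw=.042
fx=np.array([np.cos(yaw),np.sin(yaw)]);fy=np.array([-fx[1],fx[0]]);H=np.array([.555,-.276])
off=np.array([-.001,-.0025])
for th in(.4,.6,.8,1.0,1.2,1.4,1.55,1.65):
    u=np.cos(th)*fy-np.sin(th)*fx;n=np.cos(th)*fx+np.sin(th)*fy
    p=H+.118*u+(.018 if th==.4 else .005)*n
    print(th,'rod',p*1e3,'tcp',(p-off)*1e3)
print(readout.get_state()['ee_pos']*1e3)
E
```

```text
bowl 0.08 [ 282.3 -580.7   80. ] [ 242.4 -389.6   80. ] [ 290.7 -514.5   80. ] [ 478.9 -590.5   80. ]
bowl 0.12 [ 343.5 -522.3  120. ] [ 306.1 -343.   120. ] [ 287.1 -409.1  120. ] [ 463.1 -480.2  120. ]
bowl 0.16 [ 404.7 -463.8  160. ] [ 369.8 -296.4  160. ] [ 283.4 -303.6  160. ] [ 447.4 -369.8  160. ]
0.4 rod [ 520.8 -161.6] tcp [ 521.8 -159.1]
0.6 rod [ 488.3 -178.5] tcp [ 489.3 -176. ]
0.8 rod [ 470.3 -193.7] tcp [ 471.3 -191.2]
1.0 rod [ 455.6 -212.2] tcp [ 456.6 -209.7]
1.2 rod [ 444.9 -233.2] tcp [ 445.9 -230.7]
1.4 rod [ 438.6 -255.9] tcp [ 439.6 -253.4]
1.55 rod [ 436.9 -273.5] tcp [ 437.9 -271. ]
1.65 rod [ 437.3 -285.3] tcp [ 438.3 -282.8]
[ 580.6 -128.8  294.2]
```

Emit:
{"fn": "move_arm", "kwargs": {
  "dp": [
    [15,30,0],
    [30,59,0],
    [30,59,15],
    [30,59,36],
    [30,59,56]
  ],
  "spin": [0,0,0,0,0]
}}

```text
time_s: 9.42
ee_pos: [0.5205, -0.1585, 0.2337]
eef_rot: [-0.707, 0.707, 0.0, 0.0]
contact_force: [0.4, 0.4, -1.0]
finger_gap: 0.0082
grasp_force: 59.0
```

Emit:
{"fn": "move_arm", "kwargs": {
  "dp": [
    [0,0,0],
    [0,0,0],
    [0,0,0]
  ],
  "spin": [0,0,0]
}}

```text
time_s: 9.67
ee_pos: [0.5212, -0.1587, 0.2358]
eef_rot: [0.707, -0.707, 0.0, 0.0]
contact_force: [0.3, -0.1, 0.4]
finger_gap: 0.0082
grasp_force: 59.0
```

Emit:
{"fn": "move_arm", "kwargs": {
  "dp": [
    [9,16,0],
    [17,33,0],
    [25,42,0],
    [32,51,0],
    [42,58,0]
  ],
  "spin": [0,0,0,0,0]
}}

```text
time_s: 10.08
ee_pos: [0.4628, -0.2008, 0.236]
eef_rot: [0.707, -0.707, 0.001, -0.001]
contact_force: [0.1, 1.9, 1.0]
finger_gap: 0.0084
grasp_force: 59.1
```

Emit:
{"fn": "move_arm", "kwargs": {
  "dp": [
    [9,7,0],
    [19,13,0],
    [30,18,0],
    [41,21,0],
    [52,24,0]
  ],
  "spin": [0,0,0,0,0]
}}

```text
time_s: 10.5
ee_pos: [0.4386, -0.2537, 0.2347]
eef_rot: [-0.707, 0.707, 0.0, -0.0]
contact_force: [1.7, 0.6, -0.3]
finger_gap: 0.0082
grasp_force: 59.1
```

Emit:
{"fn": "move_arm", "kwargs": {
  "dp": [
    [10,1.5,0],
    [18,2,0],
    [26,2.5,0],
    [30,2.5,0],
    [30,2.5,0]
  ],
  "spin": [0,0,0,0,0]
}}

```text
time_s: 10.92
ee_pos: [0.4363, -0.2834, 0.2344]
eef_rot: [-0.707, 0.707, 0.0, -0.001]
contact_force: [-0.5, 0.3, -0.9]
finger_gap: 0.0081
grasp_force: 59.0
```

```bash
python3 - <<'E'
from h import *
import pickle
cs={n:cap(n) for n in('scene','side','wrist')};pickle.dump(cs,open('c5.pkl','wb'))
print(readout.get_state()['contact_force'])
o=np.zeros((600,800,3),np.uint8)
o[:300,:400]=cv2.resize(cs['scene']['frame'][90:270,60:300],(400,300));o[:300,400:]=cv2.resize(cs['side']['frame'][60:270,180:460],(400,300));o[300:,:400]=cv2.resize(cs['wrist']['frame'],(400,300))
cv2.imwrite('pics/c5.png',o[:,:,::-1])
E
```

```text
[ 0.21636868 -0.53256725 -0.20318089]
```

View pics/c5.png

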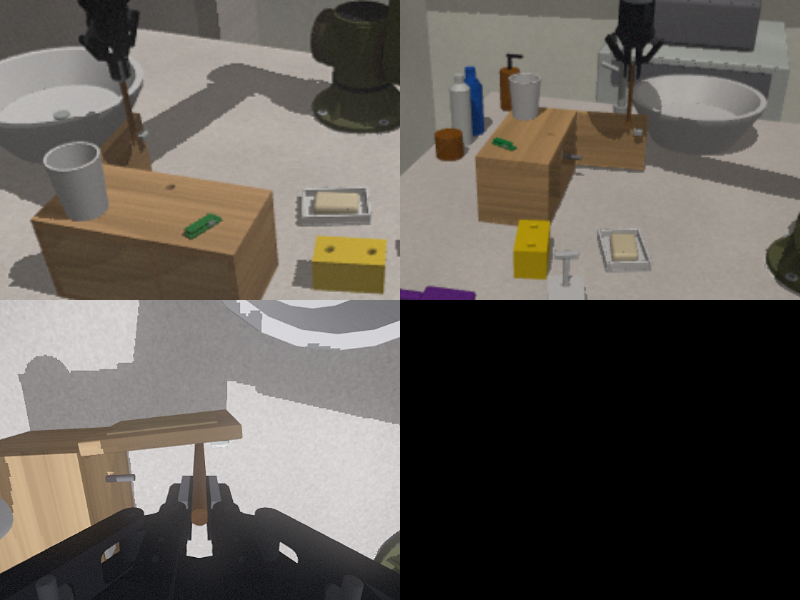

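The door stands about 90° open, with the dowel beside its inner face. I'll carry the dowel back to the pose where it was grasped.

Emit:
{"fn": "move_arm", "kwargs": {
  "dp": [
    [-20,0,0],
    [-40,0,-20],
    [-70,0,-50],
    [-105,0,-70],
    [-145,0,-70]
  ],
  "spin": [0,0,0,0,0]
}}

```text
time_s: 11.48
ee_pos: [0.4369, -0.1372, 0.3099]
eef_rot: [-0.706, 0.708, -0.003, 0.002]
contact_force: [0.9, -0.1, 0.4]
finger_gap: 0.0085
grasp_force: 59.1
```

Emit:
{"fn": "move_arm", "kwargs": {
  "dp": [
    [-40,0,0],
    [-80,0,0],
    [-120,0,0],
    [-160,0,0],
    [-200,0,0]
  ],
  "spin": [0,0,0,0,0]
}}

```text
time_s: 11.9
ee_pos: [0.4357, 0.0647, 0.3053]
eef_rot: [0.707, -0.707, 0.0, -0.001]
contact_force: [1.2, -0.5, 0.4]
finger_gap: 0.0083
grasp_force: 59.1
```

Emit:
{"fn": "move_arm", "kwargs": {
  "dp": [
    [-40,0,0],
    [-80,0,0],
    [-120,0,0],
    [-160,0,0],
    [-200,0,0]
  ],
  "spin": [0,0,0,0,0]
}}

```text
time_s: 12.32
ee_pos: [0.4356, 0.2649, 0.3052]
eef_rot: [0.708, -0.707, -0.0, -0.0]
contact_force: [0.4, 0.5, 0.1]
finger_gap: 0.0083
grasp_force: 59.1
```

Emit:
{"fn": "move_arm", "kwargs": {
  "dp": [
    [-30,6,0],
    [-55,13,0],
    [-69,13,0],
    [-69,13,0],
    [-69,13,0]
  ],
  "spin": [0,0,0,0,0]
}}

```text
time_s: 12.73
ee_pos: [0.4232, 0.3319, 0.3045]
eef_rot: [0.708, -0.707, 0.0, 0.0]
contact_force: [0.7, -0.5, 0.2]
finger_gap: 0.008
grasp_force: 59.0
```

Emit:
{"fn": "move_arm", "kwargs": {
  "dp": [
    [0,0,0],
    [0,0,0],
    [0,0,0]
  ],
  "spin": [0,0,0]
}}

```text
time_s: 12.98
ee_pos: [0.4238, 0.3306, 0.3053]
eef_rot: [-0.707, 0.708, 0.0, 0.0]
contact_force: [-0.3, 0.7, -0.2]
finger_gap: 0.0085
grasp_force: 59.0
```

Emit:
{"fn": "move_arm", "kwargs": {
  "dp": [
    [0,1,30],
    [0,1,60],
    [0,1,90],
    [0,1,105],
    [0,1,108]
  ],
  "spin": [0,0,0,0,0]
}}

```text
time_s: 13.4
ee_pos: [0.4216, 0.3299, 0.1931]
eef_rot: [-0.707, 0.707, 0.0, -0.003]
contact_force: [-0.7, 0.4, -0.1]
finger_gap: 0.0081
grasp_force: 59.1
```

Emit:
{"fn": "move_arm", "kwargs": {
  "dp": [
    [0,0,3],
    [0,0,7],
    [0,0,11],
    [0,0,15],
    [0,0,15]
  ],
  "spin": [0,0,0,0,0]
}}

```text
time_s: 13.82
ee_pos: [0.4224, 0.3315, 0.1815]
eef_rot: [-0.707, 0.707, 0.0, -0.0]
contact_force: [-0.3, -0.1, -1.3]
finger_gap: 0.0083
grasp_force: 59.1
```

Emit:
{"fn": "move_arm", "kwargs": {
  "dp": [
    [0,0,3],
    [0,0,6],
    [0,0,9],
    [0,0,12],
    [0,0,12]
  ],
  "spin": [0,0,0,0,0]
}}

```text
time_s: 14.23
ee_pos: [0.4222, 0.3313, 0.1689]
eef_rot: [0.707, -0.707, -0.0, 0.001]
contact_force: [-0.4, -0.9, 0.4]
finger_gap: 0.0084
grasp_force: 59.1
```

Emit:
{"fn": "move_arm", "kwargs": {
  "dp": [
    [0,0,5],
    [0,0,10],
    [0,0,15],
    [0,0,20],
    [0,0,20]
  ],
  "spin": [0,0,0,0,0]
}}

```text
time_s: 14.65
ee_pos: [0.4221, 0.3311, 0.1482]
eef_rot: [-0.707, 0.707, -0.0, -0.001]
contact_force: [0.0, -0.8, -0.4]
finger_gap: 0.0082
grasp_force: 59.0
```

Emit:
{"fn": "move_arm", "kwargs": {
  "dp": [
    [0,0,6],
    [0,0,12],
    [0,0,18],
    [0,0,24],
    [0,0,24]
  ],
  "spin": [0,0,0,0,0]
}}

```text
time_s: 15.07
ee_pos: [0.4221, 0.331, 0.124]
eef_rot: [-0.707, 0.707, -0.0, -0.001]
contact_force: [0.3, -1.2, -0.7]
finger_gap: 0.0083
grasp_force: 59.0
```

Emit:
{"fn": "move_arm", "kwargs": {
  "dp": [
    [0,0,1],
    [0,0,2],
    [0,0,2]
  ],
  "spin": [0,0,0]
}}

```text
time_s: 15.32
ee_pos: [0.4225, 0.3316, 0.1238]
eef_rot: [0.707, -0.707, -0.0, -0.0]
contact_force: [1.2, -0.3, -0.5]
finger_gap: 0.0086
grasp_force: 59.0
```

Emit:
{"fn": "move_arm", "kwargs": {
  "dp": [
    [0,0,0],
    [0,0,0],
    [0,0,0],
    [0,0,0],
    [0,0,0]
  ],
  "spin": [0,0,0,0,0],
  "gripper": 0.5
}}

```text
time_s: 15.73
ee_pos: [0.4225, 0.3316, 0.1239]
eef_rot: [0.707, -0.707, -0.0, -0.0]
contact_force: [0.5, -0.5, 0.2]
finger_gap: 0.0431
grasp_force: 0.0
```

Emit:
{"fn": "move_arm", "kwargs": {
  "dp": [
    [0,0,-20],
    [0,0,-45],
    [0,0,-75],
    [0,0,-105],
    [0,0,-120]
  ],
  "spin": [0,0,0,0,0]
}}

```text
time_s: 16.15
ee_pos: [0.4233, 0.3318, 0.2482]
eef_rot: [-0.707, 0.707, -0.0, 0.003]
contact_force: [0.6, -0.3, 0.5]
finger_gap: 0.0427
grasp_force: 0.0
```

Emit:
{"fn": "move_arm", "kwargs": {
  "dp": [
    [0,0,0],
    [0,0,0],
    [0,0,0],
    [0,0,0],
    [0,0,0]
  ],
  "spin": [0,0,0,0,0]
}}

```text
time_s: 16.57
ee_pos: [0.4222, 0.3312, 0.2425]
eef_rot: [-0.707, 0.707, -0.0, -0.001]
contact_force: [-0.2, 0.1, -0.5]
finger_gap: 0.043
grasp_force: 0.0
```

```bash
python3 - <<'E'
from h import *
np.set_printoptions(precision=4,suppress=True)
cs={n:cap(n) for n in('scene','side','wrist')}
print(readout.get_state()['contact_force'],readout.get_state()['ee_pos'])
o=np.zeros((600,800,3),np.uint8)
o[:300,:400]=cv2.resize(cs['scene']['frame'][185:260,300:400],(400,300),interpolation=cv2.INTER_CUBIC);o[:300,400:]=cv2.resize(cs['side']['frame'][225:300,250:350],(400,300),interpolation=cv2.INTER_CUBIC);o[300:,:400]=cv2.resize(cs['wrist']['frame'],(400,300))
o[300:,400:]=cv2.resize(cs['side']['frame'],(400,300))
cv2.imwrite('pics/c6.png',o[:,:,::-1])
for n in('scene','side'): print(n,proj(cs[n],[[.4222,.329,.157],[.4222,.329,.06]]))
E
```

```text
[ 0.3327 -0.1875 -0.5061] [0.4224 0.3314 0.2432]
scene [[355.4214 196.8514]
 [350.54   226.5218]]
side [[297.9164 238.4312]
 [296.8152 274.4428]]
```

View pics/c6.png

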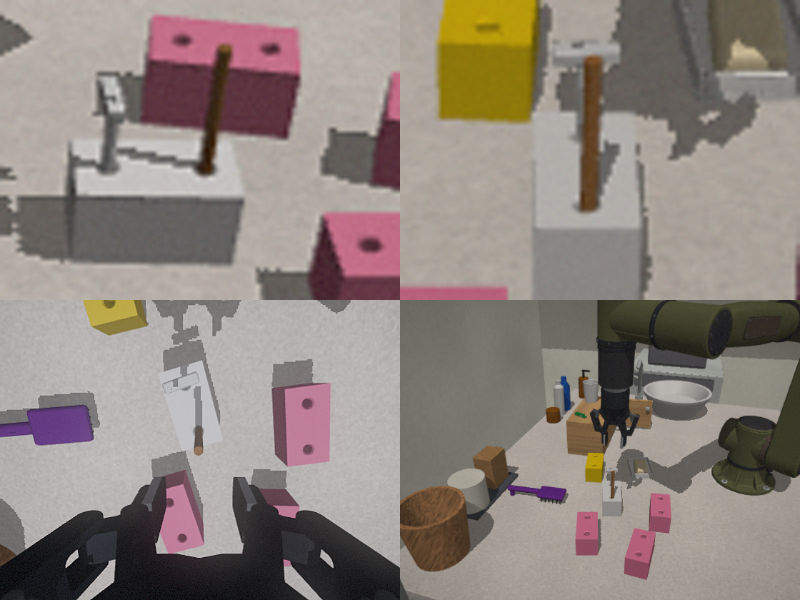

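The dowel is back in its hole: its top is at scene (355.9,197) and side (298,239.5), the same as at the start. The door is still open and the gripper is clear, so I'm handing in.

```bash
python3 -c "
from plant import arm
print(arm.hand_in())"
```

```text
the job is handed in; nothing more can be done
None
```

I handed the job in at about 17 s of the 72 s allowed: the catch released with the force reading peaking at about 7 N (it breaks above 15 N), the door stands about 90° open, and the dowel is back in its hole in the stand; the hand-in returned no verdict.

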